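# Put the bench supplies back in their fitted holders

### The job

Put the solder reel, the small dropper bottle, the taped pack of three cells and the white tube with the brown band back, each into the grey holder whose dark pad has its outline, seated flat on the holder's floor inside the rim: the reel and bottle upright, the pack flat, the tube lying along its holder. Leave the memory stick and the small green board lying among them where they are.

Things in the scene. Friction and masses are not known exactly. Their poses are not given: they have to be found in the camera images.
- reel_center (a point): Reel of bare solder wire with dark flanges, standing on one flange: a round 52 mm in diameter, 35 mm high, 0.2 kg, on the plywood work board (top 60 mm above the desk) like all the loose things; can be gripped across the diameter like a solid cylinder. The point is its centre, 17.5 mm above its underside; z is the reel's axis, up.
- bottle_center (a point): Small clear-white dropper bottle with a dark tip, upright: body 30 mm in diameter and 41 mm high, narrow cap above, 50 mm overall, 0.02 kg. The point is its centre, 25 mm above its underside; z up.
- pack_center (a point): Pack of three round cells (green and purple) taped side by side, lying flat: 56 mm in x (across the cells), 65 mm in y (along them), 18 mm high, 0.14 kg. The point is its centre, 9 mm above its underside; z up.
- tube_center (a point): White cylindrical cell (tube) with a brown band, lying down: 24 mm in diameter, 95 mm long along its y axis, 0.06 kg. The point is its centre, 12 mm above its underside; y is its length, either end alike.
- reel_holder: Larger round grey holder, a shallow dish with a dark 52 mm round pad showing the outline of the reel; recess 68 mm across inside the rim, 76 mm outside. Fixed to the plywood work board, whose top is 60 mm above the desk top. Origin at the centre of its underside (on the board), z up; its floor is 3 mm and its rim top 7 mm above the board, the rim wall is 4 mm thick. 
- bottle_holder: Smaller round grey holder, a shallow dish with a dark 30 mm round pad showing the outline of the bottle; recess 46 mm across inside the rim, 54 mm outside. Fixed to the plywood work board, whose top is 60 mm above the desk top. Origin at the centre of its underside (on the board), z up; its floor is 3 mm and its rim top 7 mm above the board, the rim wall is 4 mm thick. 
- pack_holder: Broad, nearly square grey holder with a dark 56 x 65 mm pad showing the outline of the cell pack; recess 72 mm in x by 81 mm in y inside the rim, 80 x 89 mm outside; the pack's y goes along the holder's y. Fixed to the plywood work board, whose top is 60 mm above the desk top. Origin at the centre of its underside (on the board), z up; its floor is 3 mm and its rim top 7 mm above the board, the rim wall is 4 mm thick. 
- tube_holder: Long narrow grey holder with a dark 24 x 95 mm pad showing the outline of the tube; recess 40 mm in x by 111 mm in y inside the rim, 48 x 119 mm outside; the tube's length goes along the holder's y. Fixed to the plywood work board, whose top is 60 mm above the desk top. Origin at the centre of its underside (on the board), z up; its floor is 3 mm and its rim top 7 mm above the board, the rim wall is 4 mm thick. 
- stick_center (a point): Blue memory stick with a bare plug lying flat, 18 mm in x, 53 mm in y, 8 mm high. On the plywood work board; a loose bystander, to be left where it is. The point is its centre, half-way up; y along its length.
- small_board_center (a point): Small green circuit board lying flat, 30 mm in x, 40 mm in y, 10 mm high. On the plywood work board; a loose bystander, to be left where it is. The point is its centre, half-way up; y along its length.
Things that resemble listed ones, but are neither listed nor needed, are in the scene too. What is shaped like the part that bears reel_center but pink is not meant.

How it is judged (in metres and radians):
At the end, for the whole second after the job is handed in: Each of the four rests on the floor of its own holder inside the rim: centres within 13 mm of the holder's centre, height within 2.5 mm of seated; reel, bottle and pack level within 0.1 rad, the tube along its holder within 0.3 rad; all released and at rest (horizontal distance between reel_center and reel_holder below 0.013 m and z of reel_center in the frame of reel_holder between 0.018 and 0.023 m and linear speed of each of reel, bottle, pack, tube below 0.02 m/s and contact force between the fingers and reel below 0.1 N and angle between each of reel_center, bottle_center, pack_center's own z axis and vertical below 0.1 rad and horizontal distance between bottle_center and bottle_holder below 0.013 m and z of bottle_center in the frame of bottle_holder between 0.0255 and 0.0305 m and contact force between the fingers and bottle below 0.1 N and horizontal distance between pack_center and pack_holder below 0.013 m and z of pack_center in the frame of pack_holder between 0.0095 and 0.0145 m and contact force between the fingers and pack below 0.1 N and horizontal distance between tube_center and tube_holder below 0.013 m and z of tube_center in the frame of tube_holder between 0.0125 and 0.0175 m and contact force between the fingers and tube below 0.1 N and angle between the y axis of tube_center and the y axis of tube_holder, either way round below 0.3 rad); the robot touches nothing.
It fails at once if the memory stick is moved more than 20 mm (distance of stick_center from where it was at the start of the episode above 0.02 m).
It fails at once if the small circuit board is moved more than 20 mm (distance of small_board_center from where it was at the start of the episode above 0.02 m).
It also fails if it takes over 83 s, if anything falls off the work surface, if the arm or the gripper's body presses on something with over 40 N, if the wrist force passes 120 N, or if a joint passes its speed limit or range.

### The arm

A 6-joint arm with a two-finger parallel gripper is mounted at the origin on a cart in front of the work surface, level with it; the furniture and walls round the work are solid. World frame = base frame: x ahead of the robot, y to its left, z up, the work surface at z = 0. Lengths are in mm, angles in degrees, forces in N, time in s.
With the tool pointing down it reaches from about 350 to 850 mm from the base axis. Payload 8.1 kg.
Tool frame: the origin (TCP) lies midway between the tips of the shut fingers; the grasp point (between the pads) lies 19 mm behind it (r.grip_point_offset is the distance from the TCP to the grasp point, in mm); z points along the fingers, y is the line along which they close (so a half turn about z gives the same grasp; the last joint's range is limited). The gripper opens to 85 mm and grips with 20 to 120 N. Pads are 22 mm wide; open, the fingers measure 114 mm over their backs; the gripper's body (76 mm by 85 mm) begins 54 mm behind the grasp point. The pads swing forward as they close: fully open they stand 13 mm farther back than shut.
Start: joints at [59.164, 7.471, 85.268, -0, 87.261, -4.893], TCP at [262.471, 539.55, 209.192] pointing down, gripper open.
Joint ranges: [-169.43, 169.43], [-51.17, 129.36], [1.28, 143.12], [-76.62, 256.62], [0, 156.53], [-152.29, 152.29]. Speed limits (degrees/s): [136.94, 136.94, 159.86, 180, 180, 180].

### API

Orientations are given as [roll, pitch, yaw] about the fixed x, y, z axes, in that order (R = Rz(yaw) Ry(pitch) Rx(roll)).
In Python, from bench import r gives the robot as it stands.
- The arm moves only by the shell command python3 -m inch 'ROWS' [FORCE]. ROWS is JSON, one flat list of numbers, 7 for each row, row after row: the shift along the world's x, y, z in m, then the turn, a rotation vector about the world's x, y, z in degrees, then the closure in counts, from 0 (fully open) to 255 (shut). A call has 1 to 10 rows; each row shifts and turns the commanded pose from where the row before left it; what a row does not reach is not made up. A row lasts 1/10 s, in which the tool goes at most 50 mm and 8.59 degrees, less where a joint would pass 70% of its speed; a pose out of reach is approached as far as the arm can. A call with a gripper value outside its range is refused whole. The fingers move at their own pace and stop on an object; FORCE is the grip in N (left out, the last holds). Time passes only in rows, so rows that do not move let the fingers close. It gives the time, the measured TCP pose, the force and the opening at its end, in the units of the state.
- r.sense(): the state, without advancing time (a new reading comes with each control period).
- r.snapshot(name): name is "scene" or "top"; returns (picture, depth): 420x560x3 uint8, red, green, blue; 420x560 float32, mm along the optical axis (not along the pixel's ray), 0 where there is no reading.
- r.get_calibration(name): a dict with "fovy" (degrees; the focal length in pixels is half the picture's height over the tangent of half this angle, whatever the lens; pixels are square), "cx", "cy" (the principal point, pixels), "position" and "rotation" of the camera in the world. Camera axes: x right, y up, looking along -z (the intrinsics and any distortion apply to the point x, -y, -z); pixel columns grow to the right and rows downward; lengths in mm; the calibration is good to about 2 mm. A picture is of the moment at which its call begins. get_calibration takes no time and is no camera call.
- r.hand_in(): hands the job in, once; it reports no verdict.
The state is a dict: "time": time; "joint_pos": joint angles; "qd": joint speeds; "joint_efforts": joint torques, N m; "tool_pos": TCP position; "tcp_rot": TCP orientation; "ft_force": force on the tool from outside, world axes, zero at the start; "wrist_torque": the same for the moment, N m; "finger_gap": finger opening in mm.
Only numpy, scipy, OpenCV 4.12 (cv2) and the standard library are available. Lean on these libraries where they do the work, as an engineer would, in place of code of your own. Each camera call takes 0.05 s, during which the arm holds its last target. There are 200 camera calls.

## Working session

There is one attempt and no reset: what is moved stays moved. The work goes in short steps, Python scripts to look and compute and a shell command to move; the robot and the scene stay as the last step left them, time stands still between calls to the robot, and variables do not carry over. Pictures are saved under pics/ and viewed, on a budget of 14 in all, crops included, one or two more only if the job needs it, and the job is handed in when it is done.

```bash
mkdir -p pics; ls
python3 - <<'E'
from bench import r
import cv2
print(r.sense()); print(r.grip_point_offset)
import numpy as np
for n in("scene","top"):
    c=r.get_calibration(n); print(n,c)
    p,d=r.snapshot(n); np.savez(f"{n}0.npz",p=p,d=d)
    cv2.imwrite(f"pics/{n}0.png",p[:,:,::-1]); print((d>0).mean(),d[d>0].min(),d.max())
E
```

```text
pics
{'time': 0.0, 'joint_pos': array([ 5.91634783e+01,  7.51526643e+00,  8.53298655e+01, -1.15560654e-04,
        8.72615065e+01, -4.89251716e+00]), 'qd': array([-0.07385002, -0.02366058, -0.08366398,  0.04014518,  0.11094057,
        0.03177787]), 'joint_efforts': array([ 3.23060622e-04, -5.69400179e+01, -5.00548804e+01,  2.98228292e-05,
        1.44785739e-02,  6.09049084e-05]), 'tool_pos': array([262.1651803, 539.0328161, 208.1372028]), 'tcp_rot': array([-1.79893740e+02, -8.97984510e-03,  1.54055993e+02]), 'ft_force': array([-0.17957804,  0.9452974 , -0.08541369]), 'wrist_torque': array([-0.00899566, -0.01144235,  0.00531077]), 'finger_gap': 85.41780984786845}
18.700000000000003
scene {'fovy': 56.14218087266321, 'cx': 273.35078677758423, 'cy': 202.58292168886334, 'position': array([ 93.21354563, 479.89449922, 547.39772662]), 'rotation': array([ 6.30786011e+01,  1.78369472e-02, -1.54203896e+02])}
0.9958035714285715 365.46823 2737.5745
top {'fovy': 57.227076446269464, 'cx': 274.93347032180634, 'cy': 210.7066490603238, 'position': array([ 270.33753239, -351.45902754, 1101.81501952]), 'rotation': array([ 11.66160851,   0.28086518, -82.52226479])}
0.9959651360544217 473.89792 1874.9211
```

View pics/scene0.png

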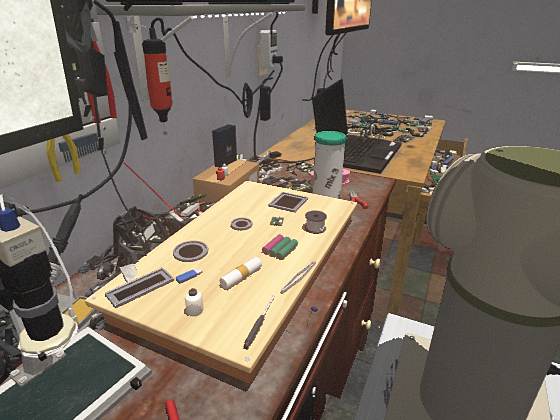

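View pics/top0.png

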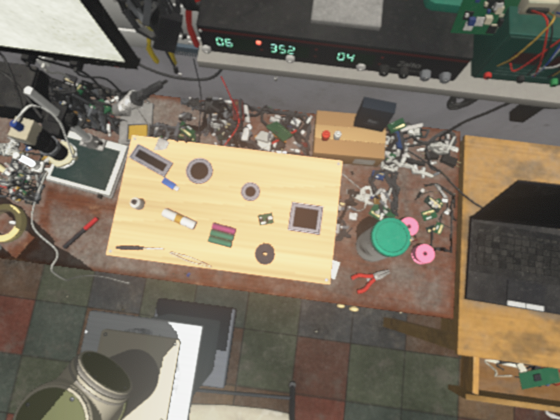

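Scene view: the tube holder is at (140,287), reel holder (190,250), bottle holder (241,224) and pack holder (288,202). The loose parts are the bottle (194,300), tube (240,273), pack (280,244), reel (316,222), stick (189,275) and board (277,220). In the top view the same things lie at holders (151,160), (200,171), (250,191), (306,218), bottle (137,203), tube (179,218), pack (222,235), reel (265,253), stick (169,183) and board (265,218). Tools (screwdriver, tweezers) lie on the near edge.

```bash
cat > h.py <<'E'
import numpy as np, cv2
from scipy.spatial.transform import Rotation as R
from bench import r
def cam(n):
    c=r.get_calibration(n); f=210/np.tan(np.radians(c["fovy"]/2))
    return f,c["cx"],c["cy"],np.array(c["position"]),R.from_euler("xyz",c["rotation"],degrees=True).as_matrix()
def rays(n,uv):
    f,cx,cy,p,M=cam(n); uv=np.atleast_2d(uv).astype(float)
    return p,np.c_[(uv[:,0]-cx)/f,-(uv[:,1]-cy)/f,-np.ones(len(uv))]@M.T
def plane(n,uv,z):
    p,d=rays(n,uv); return p+d*((z-p[2])/d[:,2])[:,None]
def proj(n,P):
    f,cx,cy,p,M=cam(n); q=(np.atleast_2d(P)-p)@M; return np.c_[cx-f*q[:,0]/q[:,2],cy+f*q[:,1]/q[:,2]]
def tri(u,v):   # two-view point, gap
    p1,a=rays("scene",u);p2,b=rays("top",v);a=a[0];b=b[0]
    s=np.linalg.lstsq(np.c_[a,-b],p2-p1,rcond=None)[0]; A=p1+a*s[0];B=p2+b*s[1]
    return (A+B)/2,np.linalg.norm(A-B)
def cloud(n,d):
    v,u=np.mgrid[:420,:560]; p,D=rays(n,np.c_[u.ravel(),v.ravel()]); return (p+D*d.reshape(-1,1)).reshape(420,560,3)
E
python3 - <<'E'
from h import *
for n in("scene","top"):
    z=np.load(n+"0.npz"); d=z["d"];P=cloud(n,d); 
    hsv=cv2.cvtColor(z["p"],cv2.COLOR_RGB2HSV)
    # board mask: largest wood-coloured component
    m=cv2.inRange(hsv,(10,40,150),(30,160,255)); m=cv2.morphologyEx(m,cv2.MORPH_CLOSE,np.ones((5,5)))
    k,l,s,c=cv2.connectedComponentsWithStats(m); i=1+np.argmax(s[1:,4])
    h=cv2.convexHull(np.argwhere(l==i)[:,::-1].astype(np.int32))
    W=P[l==i]; print(n,s[i],"board z",np.percentile(W[:,2],[5,50,95]).round(1))
    q=cv2.approxPolyDP(h,12,True)[:,0]; print("corners",q.tolist(),plane(n,q,60).round(0)[:,:2].tolist())
    M=np.zeros((420,560),np.uint8);cv2.fillConvexPoly(M,h,255);M=cv2.erode(M,np.ones((5,5)))
    o=((M>0)&(l!=i)|((M>0)&(P[...,2]>64))).astype(np.uint8)
    # blobs non wood
    wood=cv2.inRange(hsv,(10,40,150),(30,160,255))
    o=((M>0)&(wood==0)).astype(np.uint8); o=cv2.morphologyEx(o,cv2.MORPH_CLOSE,np.ones((3,3)))
    k,l,s,c=cv2.connectedComponentsWithStats(o)
    for j in range(1,k):
        if s[j,4]<15: continue
        X=P[l==j]; print(c[j].round(1),s[j].tolist(),"xy",np.median(X[:,:2],0).round(0),"z",np.percentile(X[:,2],[5,50,95]).round(1))
E
```

```text
scene [   19   155   342   218 24126] board z [57.2 59.9 78.2]
corners [[356, 202], [313, 300], [250, 372], [20, 348], [237, 155]] [[309.0, -486.0], [273.0, -60.0], [301.0, 129.0], [651.0, 248.0], [793.0, -667.0]]
[223.5 169.7] [216, 158, 24, 23, 193] xy [ 710. -453.] z [ 75.9  89.3 110. ]
[143.8 286.4] [26, 165, 315, 206, 13455] xy [603. 101.] z [ -0.8  29.1 162.5]
[288.  201.7] [268, 192, 40, 21, 490] xy [ 474. -400.] z [61.5 63.4 67. ]
[318.1 274.3] [262, 207, 96, 148, 1444] xy [ 315. -203.] z [-1.4  1.5 48.8]
[314.5 222. ] [302, 211, 25, 23, 435] xy [ 359. -293.] z [60.6 84.9 95.8]
[276.4 220.7] [270, 215, 14, 11, 106] xy [ 459. -291.] z [60.2 62.4 69.5]
[240.8 223.7] [230, 218, 22, 13, 221] xy [ 530. -240.] z [61.  63.6 67.3]
[279.5 246.7] [261, 234, 37, 26, 568] xy [ 395. -173.] z [60.9 74.8 78.3]
[190.1 250.9] [173, 241, 35, 21, 591] xy [571. -89.] z [61.6 63.2 67. ]
[239.6 273.7] [219, 257, 43, 33, 543] xy [423. -46.] z [59.8 77.7 84.4]
[296.8 277.4] [280, 261, 35, 33, 252] xy [ 324. -103.] z [60.1 65.9 69.4]
[193.1 302.9] [184, 288, 19, 28, 360] xy [446.  66.] z [ 61.3  89.1
[... 1053 characters left out ...]
 11, 119] xy [449.  51.] z [ 62.9  95.5 107.9]
[305.3 217.8] [288, 203, 35, 31, 856] xy [ 473. -404.] z [60.7 64.2 68.3]
[168.4 214.1] [162, 209, 14, 12, 102] xy [431. -35.] z [79.2 83.3 87.4]
[265.4 218.6] [259, 214, 14, 10, 120] xy [ 456. -296.] z [59.3 63.9 70.6]
[187.5 222.6] [180, 217, 16, 12, 114] xy [415. -90.] z [77.4 83.4 87.1]
[221.5 234.5] [208, 223, 28, 24, 454] xy [ 396. -185.] z [70.8 76.6 80.5]
[264.4 253.5] [256, 244, 18, 20, 272] xy [ 359. -307.] z [91.5 95.5 99. ]
[129.4 247.1] [116, 246, 27, 4, 74] xy [331.  56.] z [66.4 70.7 74. ]
[154. 248.] [146, 248, 17, 1, 17] xy [338.  -9.] z [65.4 67.2 70.7]
[213.7 273.9] [111, 257, 210, 31, 1430] xy [ 292. -175.] z [-2.7  0.6  4.1]
```

```bash
cat > m.py <<'E'
from h import *
def sel(n,pic,d,cxy,rad):
    P=cloud(n,d); return P,(np.hypot(P[...,0]-cxy[0],P[...,1]-cxy[1])<rad)
G=dict(reel=(359,-307,35,88,100),bottle=(449,55,28,66,112),pack=(396,-185,48,71,83),tube=(424,-60,58,76,90),stick=(0,0,0,0,0))
if __name__=="__main__":
  for n in("top","scene"):
    z=np.load(n+"0.npz");p,d=z["p"],z["d"];P=cloud(n,d)
    print(n)
    for k,(x,y,rad,a,b) in G.items():
        if not rad: continue
        m=(np.hypot(P[...,0]-x,P[...,1]-y)<rad)&(P[...,2]>a)&(P[...,2]<b)
        # cast each pixel on a plane at median height
        Q=P[m];zz=np.median(Q[:,2]);q=plane(n,np.argwhere(m)[:,::-1],zz)[:,:2] if k!="bottle" else Q[:,:2]
        print(k,m.sum(),"z",zz.round(1),Q[:,2].max().round(1),"rect",[np.round(t,1) for t in cv2.minAreaRect(q.astype(np.float32))],"circ",np.round(cv2.minEnclosingCircle(q.astype(np.float32))[0],1),"mean",q.mean(0).round(1))
    g=p.max(2)
    for k,(x,y,rad) in dict(reelH=(570,-91,45),bottleH=(529,-241,33),packH=(473,-402,66),tubeH=(604,61,75)).items():
        m=(np.hypot(P[...,0]-x,P[...,1]-y)<rad)&(P[...,2]<72)&(P[...,2]>55)
        hs=cv2.cvtColor(p,cv2.COLOR_RGB2HSV); dark=(m&(g<90)).astype(np.uint8); grey=(m&(hs[...,1]<60)).astype(np.uint8)
        for nm,mm,zz in(("pad",dark,63),("rim",grey,67)):
            c,l,s,ce=cv2.connectedComponentsWithStats(mm); 
            if c<2: print(k,nm,"none"); continue
            i=1+np.argmax(s[1:,4]); q=plane(n,np.argwhere(l==i)[:,::-1],zz)[:,:2].astype(np.float32)
            print(k,nm,s[i,4],"z",np.median(P[l==i][:,2]).round(1),[np.round(t,1) for t in cv2.minAreaRect(q)],"circ",np.round(cv2.minEnclosingCircle(q)[0],1))
E
python3 m.py
python3 - <<'E'
from h import *
z=np.load("top0.npz")["p"]; a=cv2.resize(z[130:290,100:350],None,fx=3.2,fy=3.2,interpolation=cv2.INTER_CUBIC)
cv2.imwrite("pics/topcrop.png",a[:,:,::-1])
E
```

```text
top
reel 290 z 95.7 99.7 rect [array([ 358.8, -304.8]), array([49.5, 49.6]), np.float64(7.5)] circ [ 359.7 -305.4] mean [ 359.5 -305.5]
bottle 136 z 95.6 110.2 rect [array([450.8,  56.7]), array([28.9, 28.6]), np.float64(12.4)] circ [448.3  54.7] mean [448.6  53.3]
pack 462 z 76.6 82.7 rect [array([ 396.2, -183.6]), array([66. , 54.1]), np.float64(82.6)] circ [ 395.9 -184.3] mean [ 396.1 -183.9]
tube 301 z 83.2 89.1 rect [array([424.6, -61.8]), array([95.2, 23.9]), np.float64(73.2)] circ [424.8 -62.2] mean [424.4 -62.1]
reelH pad none
reelH rim 307 z 64.6 [array([568.7, -91.6]), array([72.7, 71.6]), np.float64(70.5)] circ [568.7 -92. ]
bottleH pad none
bottleH rim 197 z 64.6 [array([ 527.3, -242.2]), array([48.2, 49.8]), np.float64(53.5)] circ [ 527.9 -243.4]
packH pad none
packH rim 491 z 64.6 [array([ 473. , -403.4]), array([87.1, 79.5]), np.float64(88.5)] circ [ 473.7 -404.2]
tubeH pad 173 z 63.6 [array([583.5,  51.4]), array([88. , 18.5]), np.float64(68.6)] circ [579.1  53.1]
tubeH rim 472 z 64.3 [array([582.6,  50.5]), array([115.9,  46.4]), np.float64(68.1)] circ [581.   50.7]

[... 673 characters left out ...]
]), array([74.1, 77.3]), np.float64(25.8)] circ [568.  -86.4]
bottleH pad 13 z 63.1 [array([ 532.9, -234.4]), array([ 9.1, 21.2]), np.float64(83.4)] circ [ 532.7 -235.6]
bottleH rim 141 z 64.3 [array([ 527.4, -236.6]), array([49.2, 53.7]), np.float64(25.8)] circ [ 526.3 -238.2]
packH pad 181 z 63.2 [array([ 476. , -402.4]), array([61.8, 52.6]), np.float64(88.9)] circ [ 474.9 -402.5]
packH rim 263 z 64.0 [array([ 473.1, -398.4]), array([95.8, 81.6]), np.float64(88.3)] circ [ 472.8 -397.6]
tubeH pad 374 z 62.9 [array([584.7,  51.1]), array([94.1, 22.7]), np.float64(67.9)] circ [584.2  51.3]
tubeH rim 943 z 63.5 [array([606.6,  44.2]), array([118.5, 108. ]), np.float64(68.1)] circ [600.6  53.1]
```

View pics/topcrop.png

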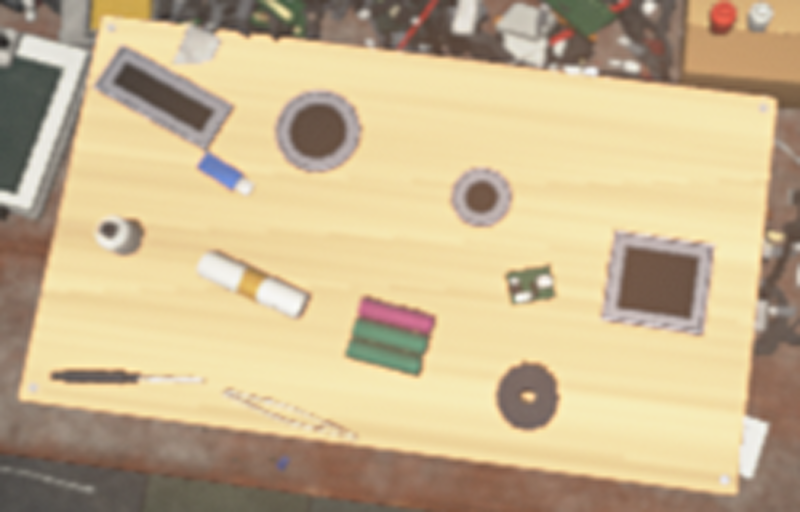

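The crop shows the four holders along the top row, the loose parts below, and the stick's corner close to the tube holder (crop 205,155). Both views agree to about 2 mm. I still need the bottle axis, the bottle pad, the bystander positions and the surrounding heights.

Run:
```python
from h import *
for n in("top","scene"):
    z=np.load(n+"0.npz");p,d=z["p"],z["d"];P=cloud(n,d);hs=cv2.cvtColor(p,cv2.COLOR_RGB2HSV);g=p.max(2)
    print(n)
    m=(np.hypot(P[...,0]-449,P[...,1]-55)<28)&(P[...,2]>85); 
    t=m&(P[...,2]>103); print("cap pts",t.sum(),P[t].mean(0).round(1),"px",np.argwhere(t).mean(0)[::-1].round(1))
    m=(np.hypot(P[...,0]-528,P[...,1]+240)<18); m2=m&(g<115); q=plane(n,np.argwhere(m2)[:,::-1],63)[:,:2].astype(np.float32); print("bottle pad",m2.sum(),np.percentile(g[m],[5,25,50,75]),cv2.minAreaRect(q),cv2.minEnclosingCircle(q))
    for k,(x,y,rad) in dict(reelH=(570,-91,30),packH=(474,-403,45)).items():
        m2=(np.hypot(P[...,0]-x,P[...,1]-y)<rad)&(g<115);q=plane(n,np.argwhere(m2)[:,::-1],63)[:,:2].astype(np.float32); print(k,m2.sum(),cv2.minAreaRect(q))
    b=(hs[...,0]>100)&(hs[...,0]<130)&(hs[...,1]>120)&(np.hypot(P[...,0]-530,P[...,1]-10)<70); q=P[b][:,:2].astype(np.float32); print("stick blue",b.sum(),cv2.minAreaRect(q))
    for nm,(x,y) in dict(tubeH=(584,51),reelH=(570,-91),bottleH=(528,-241),packH=(474,-403)).items():
        for rad in(80,120):
            w=(np.hypot(P[...,0]-x,P[...,1]-y)<rad)&(d>0); i=np.argmax(np.where(w,P[...,2],-9)); print(nm,rad,"max z",P.reshape(-1,3)[i].round(0))
    w=(P[...,0]>250)&(P[...,0]<700)&(P[...,1]>-500)&(P[...,1]<400)&(P[...,2]>120)&(d>0); 
    H=np.histogram2d(P[w][:,0],P[w][:,1],bins=[np.arange(250,701,50),np.arange(-500,401,100)])[0]; print(H.astype(int))
```

```text
top
cap pts 23 [450.4  58.4 106.9] px [132.7 201.1]
bottle pad 35 [112. 114. 126. 169.] ((528.8787231445312, -242.3213653564453), (17.393863677978516, 16.737346649169922), 8.137788772583008) ((528.8787231445312, -242.321533203125), 10.336804389953613)
reelH 210 ((569.4495239257812, -91.14398956298828), (44.130592346191406, 45.515716552734375), 7.394459247589111)
packH 372 ((473.1053161621094, -403.95855712890625), (57.751285552978516, 49.8002815246582), 89.26068878173828)
stick blue 3 ((513.9503784179688, -20.85487937927246), (7.269769191741943, 1.7871918678283691), 85.35140991210938)
tubeH 80 max z [645.  37.  78.]
tubeH 120 max z [684.  16. 565.]
reelH 80 max z [ 597. -114.   72.]
reelH 120 max z [ 631. -193.  614.]
bottleH 80 max z [ 504. -241.   71.]
bottleH 120 max z [ 634. -249.  615.]
packH 80 max z [ 509. -434.   73.]
packH 120 max z [ 509. -434.   73.]
[[   0    0    0    0    0    0    0    0    0]
 [   0    0    0    0    0    0    0    0    0]
 [   0    0    0    0    0    0    0    0    0]
 [   0    0    0    0    0    0    0    0    0]
 [   0    0    0    0    0    0   
[... 812 characters left out ...]
x z [649.  35.  77.]
tubeH 120 max z [687.  13. 551.]
reelH 80 max z [534. -76.  69.]
reelH 120 max z [ 629. -195.  552.]
bottleH 80 max z [ 506. -248.   70.]
bottleH 120 max z [ 629. -305.  552.]
packH 80 max z [ 511. -395.   69.]
packH 120 max z [ 464. -303.   70.]
[[   0    0    0    0    0    0    0    0    0]
 [   0    0    0    0    0    0    0    0    0]
 [   0    0    0    0    0    0    0    0    0]
 [   0    0    0    0    0    0    0    0    0]
 [   0    0    0    0    0    0    0    0    0]
 [   0    0    0    0    0    0    0 6514    0]
 [   0    0    0    0    0    0  149  831    0]
 [ 238  305  425  276    0    0    0  143    0]
 [   0    2  130  264    0 7354 2665    0    0]]
```

```bash
python3 -m inch '[0.008,-0.020,-0.002,0,0,-3.4,20, 0.0156,-0.040,-0.003,0,0,-6.7,40, 0.0156,-0.040,-0.003,0,0,-6.7,40, 0.0156,-0.040,-0.003,0,0,-6.7,40, 0.0156,-0.040,-0.003,0,0,-6.7,40, 0.0156,-0.040,-0.003,0,0,-6.7,40, 0.0156,-0.040,-0.003,0,0,-6.7,40]' 25
python3 -m inch '[0.0156,-0.040,-0.004,0,0,-6.7,40, 0.0156,-0.040,-0.004,0,0,-6.7,40, 0.0156,-0.040,-0.004,0,0,-6.7,40, 0.0156,-0.040,-0.004,0,0,-6.7,40, 0.0156,-0.040,-0.004,0,0,-6.7,40, 0.0078,-0.020,-0.002,0,0,-3.4,40, 0,0,0,0,0,0,40, 0,0,0,0,0,0,40]'
```

```text
time: 0.8
tool_pos: [364.1, 277.8, 188.7]
tcp_rot: [-180.0, 0.0, 110.2]
ft_force: [0.7, 0.3, 0.4]
finger_gap: 71.8
time: 1.6
tool_pos: [449.5, 59.4, 166.8]
tcp_rot: [-179.9, -0.0, 73.5]
ft_force: [-0.1, -0.4, -1.1]
finger_gap: 72.3
```

```bash
python3 -m inch '[0,-0.002,-0.020,0,0,0,40, 0,0,-0.025,0,0,0,40, 0,0,-0.025,0,0,0,40, 0,0,-0.015,0,0,0,40, 0,0,-0.010,0,0,0,40, 0,0,0,0,0,0,40, 0,0,0,0,0,0,40]'
python3 -m inch '[0,0,0,0,0,0,255, 0,0,0,0,0,0,255, 0,0,0,0,0,0,255, 0,0,0,0,0,0,255, 0,0,0,0,0,0,255, 0,0,0,0,0,0,255, 0,0,0,0,0,0,255]' 25
```

```text
time: 2.3
tool_pos: [450.1, 58.1, 72.8]
tcp_rot: [180.0, -0.0, 73.6]
ft_force: [-0.2, 0.0, 0.3]
finger_gap: 72.0
time: 3.0
tool_pos: [451.5, 57.6, 74.7]
tcp_rot: [179.8, -0.1, 73.6]
ft_force: [-4.6, 0.6, 15.8]
finger_gap: 18.8
```

Run:
```python
from h import *
print(r.sense()["finger_gap"],r.sense()["ft_force"])
out=[]
for n in("scene","top"):
    p,d=r.snapshot(n); u,v=proj(n,[450,58,85])[0].astype(int); print(u,v)
    c=p[v-45:v+45,u-45:u+45]; out.append(cv2.resize(c,(390,390),interpolation=cv2.INTER_CUBIC))
cv2.imwrite("pics/b1.png",np.hstack(out)[:,:,::-1])
```

```text
18.78124400280151 [-4.64120493  0.59082219 15.79458214]
194 300
135 203
```

View pics/b1.png

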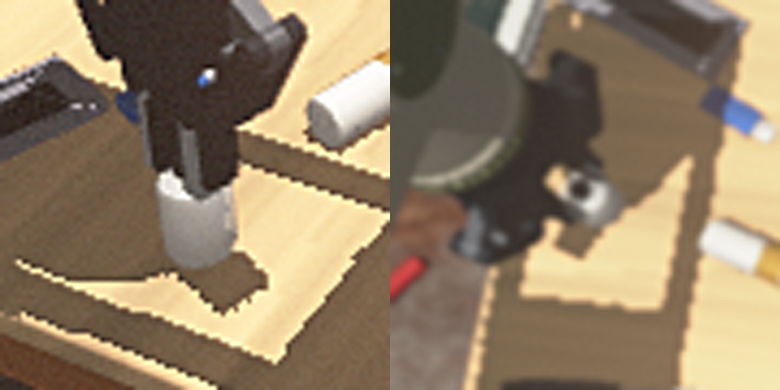

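The scene crop shows the bottle still upright (bottom at row 316, unmoved) with the fingertips at its shoulder or behind it. So the grasp is off-centre or too high. I'll measure the fingers against the bottle in depth.

Run:
```python
from h import *
T=r.sense(); print(T["tool_pos"],T["tcp_rot"])
for n in("scene","top"):
    p,d=r.snapshot(n); P=cloud(n,d); g=p.max(2); w=(np.hypot(P[...,0]-450,P[...,1]-58)<70)&(d>0)
    for lo in range(64,150,6):
        a=w&(P[...,2]>lo)&(P[...,2]<=lo+6)
        for nm,m in(("dark",a&(g<90)),("light",a&(g>130))):
            if m.sum()>3: Q=P[m]; print(n,lo,nm,m.sum(),"x",Q[:,0].min().round(),Q[:,0].max().round(),"y",Q[:,1].min().round(),Q[:,1].max().round())
print(proj("scene",[T["tool_pos"]]),proj("top",[T["tool_pos"]]))
```

```text
[451.4846568   57.64018864  74.73259078] [ 1.79823414e+02 -6.65228825e-02  7.35548396e+01]
scene 64 light 26 x 435.0 450.0 y 53.0 74.0
scene 70 light 47 x 435.0 458.0 y 48.0 74.0
scene 76 light 49 x 436.0 458.0 y 53.0 74.0
scene 82 light 41 x 436.0 459.0 y 50.0 74.0
scene 88 light 60 x 437.0 462.0 y 49.0 74.0
scene 94 dark 9 x 435.0 463.0 y 58.0 70.0
scene 94 light 38 x 436.0 464.0 y 59.0 73.0
scene 100 dark 40 x 431.0 465.0 y 56.0 72.0
scene 106 dark 47 x 429.0 465.0 y 55.0 72.0
scene 112 dark 45 x 427.0 466.0 y 55.0 72.0
scene 118 dark 50 x 428.0 471.0 y 55.0 71.0
scene 124 dark 41 x 428.0 475.0 y 54.0 72.0
scene 130 dark 39 x 432.0 470.0 y 55.0 73.0
scene 136 dark 39 x 422.0 484.0 y 54.0 79.0
scene 142 dark 98 x 409.0 494.0 y 53.0 81.0
scene 142 light 4 x 411.0 439.0 y 53.0 75.0
scene 148 dark 99 x 407.0 497.0 y 51.0 82.0
top 64 light 33 x 394.0 472.0 y -11.0 96.0
top 76 light 5 x 436.0 442.0 y 46.0 54.0
top 82 light 6 x 436.0 446.0 y 45.0 56.0
top 88 light 11 x 439.0 458.0 y 44.0 50.0
top 94 light 33 x 437.0 460.0 y 43.0 73.0
top 100 light 9 x 442.0 456.0 y 46.0 66.0
top 106 dark 12 x 429.0 468.0 y 46.0 59.0
top 106 light 4 x 437.0 453.0 y 52.0 65.0
top 112 dark 8 x 430.0 469.0 y 45.0 59.0
top 118 dark 6 x 431.0 467.0 y 45.0 56.0
top 124 dark 6 x 430.0 470.0 y 44.0 57.0
top 130 dark 6 x 432.0 460.0 y 44.0 55.0
top 136 dark 10 x 427.0 474.0 y 42.0 59.0
top 142 dark 27 x 420.0 484.0 y 36.0 72.0
top 148 dark 67 x 408.0 492.0 y 36.0 77.0
[[194.44469631 304.30060755]] [[137.34059974 203.38572493]]
```

The lateral position is right, but the visible fingertips are at z≈98 while the TCP reads 75. I'll release, rise and measure where the tips really are in the air.

```bash
python3 -m inch '[0,0,0,0,0,0,0, 0,0,0,0,0,0,0, 0,0,0,0,0,0,0, 0,0,0,0,0,0,0, 0,0,0.020,0,0,0,0, 0,0,0.040,0,0,0,0, 0,0,0.030,0,0,0,0, 0,0,0,0,0,0,0, 0,0,0,0,0,0,0]'
cat > tip.py <<'E'
from h import *
def tips():
    T=r.sense(); t=T["tool_pos"]; print(T["time"],t.round(1),"gap",T["finger_gap"].round(1))
    out=[]
    for n in("scene","top"):
        p,d=r.snapshot(n); P=cloud(n,d); g=p.max(2); w=(np.hypot(P[...,0]-t[0],P[...,1]-t[1])<65)&(d>0)&(P[...,2]>t[2]-20)
        for lo in range(int(t[2])-15,int(t[2])+81,5):
            m=w&(P[...,2]>lo)&(P[...,2]<=lo+5)
            if m.sum()>3: Q=P[m]; print(n,lo,m.sum(),"x",Q[:,0].min().round(),Q[:,0].max().round(),"y",Q[:,1].min().round(),Q[:,1].max().round())
        u,v=proj(n,[t])[0].astype(int); out.append(cv2.resize(p[v-60:v+30,u-45:u+45],(390,390),interpolation=cv2.INTER_CUBIC)); print("tcp px",u,v)
    return np.hstack(out)[:,:,::-1]
E
python3 -c "
from tip import *
cv2.imwrite('pics/b2.png',tips())"
```

```text
time: 4.1
tool_pos: [450.4, 57.6, 162.7]
tcp_rot: [179.9, -0.0, 73.6]
ft_force: [0.0, -0.9, 0.1]
finger_gap: 85.1Traceback (most recent call last):
  File "<string>", line 3, in <module>
    cv2.imwrite('pics/b2.png',tips())
                              ~~~~^^
  File "tip.py", line 3, in tips
    T=r.sense(); t=T["tool_pos"]; print(T["time"],t.round(1),"gap",T["finger_gap"].round(1))
                                                                   ^^^^^^^^^^^^^^^^^^^^^
AttributeError: 'float' object has no attribute 'round'
```

```bash
sed -i 's/T\["finger_gap"\].round(1)/round(T["finger_gap"],1)/' tip.py
python3 -c "
from tip import *
cv2.imwrite('pics/b2.png',tips())"
```

```text
4.1 [450.4  57.6 162.7] gap 85.1
scene 197 40 x 401.0 499.0 y 36.0 81.0
scene 202 64 x 396.0 501.0 y 35.0 83.0
scene 207 76 x 395.0 501.0 y 35.0 83.0
scene 212 74 x 394.0 500.0 y 35.0 82.0
scene 217 86 x 395.0 501.0 y 35.0 83.0
scene 222 77 x 395.0 500.0 y 35.0 83.0
scene 227 74 x 395.0 501.0 y 35.0 83.0
scene 232 72 x 395.0 505.0 y 34.0 83.0
scene 237 51 x 398.0 506.0 y 38.0 85.0
scene 242 67 x 398.0 515.0 y 38.0 86.0
tcp px 190 263
top 197 4 x 398.0 491.0 y 51.0 63.0
top 202 10 x 394.0 498.0 y 35.0 68.0
top 207 12 x 394.0 499.0 y 35.0 69.0
top 212 11 x 393.0 498.0 y 34.0 68.0
top 217 12 x 394.0 500.0 y 34.0 68.0
top 222 14 x 393.0 500.0 y 34.0 69.0
top 227 9 x 395.0 491.0 y 35.0 67.0
top 232 11 x 398.0 496.0 y 33.0 81.0
top 237 7 x 392.0 505.0 y 33.0 68.0
top 242 41 x 389.0 509.0 y 30.0 80.0
tcp px 124 196
```

View pics/b2.png

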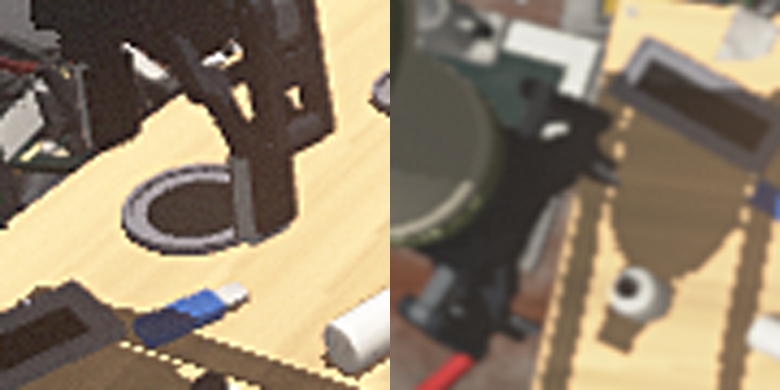

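Open tips are at z≈199 with the TCP reading 163. Allowing for the 13 mm swing-back, the real tips sit about 25 mm above the reported TCP, and lateral position is fine. I'll re-measure the bottle and use that offset.

Run:
```python
from h import *
for n in("top","scene"):
    p,d=r.snapshot(n);P=cloud(n,d)
    m=(np.hypot(P[...,0]-449,P[...,1]-55)<30)&(P[...,2]>66)&(P[...,2]<115); t=m&(P[...,2]>103)
    q=P[m][:,:2].astype(np.float32);print(n,"cap",t.sum(),P[t].mean(0).round(1),"body",cv2.minAreaRect(q),P[m][:,2].max())
```

```text
top cap 24 [449.   58.5 106.5] body ((447.0791015625, 58.20545959472656), (29.056440353393555, 32.576148986816406), 59.8746452331543) 111.5287122694541
scene cap 46 [449.4  59.8 105.7] body ((448.255859375, 61.0633659362793), (29.86661148071289, 26.126327514648438), 42.3067512512207) 110.36619024172967
```

```bash
python3 -m inch '[-0.001,0.001,-0.020,0,0,0,20, 0,0,-0.030,0,0,0,40, 0,0,-0.030,0,0,0,40, 0,0,-0.020,0,0,0,40, 0,0,-0.010,0,0,0,40, 0,0,-0.005,0,0,0,40, 0,0,0,0,0,0,40, 0,0,0,0,0,0,40]'
python3 -m inch '[0,0,0,0,0,0,255, 0,0,0,0,0,0,255, 0,0,0,0,0,0,255, 0,0,0,0,0,0,255, 0,0,0,0,0,0,255, 0,0,0,0,0,0,255]' 25
```

```text
time: 5.1
tool_pos: [449.7, 58.6, 48.2]
tcp_rot: [179.9, -0.0, 73.6]
ft_force: [0.5, -0.8, -0.5]
finger_gap: 72.1
time: 5.7
tool_pos: [449.5, 58.5, 47.9]
tcp_rot: [179.9, -0.0, 73.6]
ft_force: [-1.3, 0.6, 6.9]
finger_gap: 28.2
```

```bash
python3 -m inch '[0,0,0.010,0,0,0,255, 0,0,0.020,0,0,0,255, 0,0,0.020,0,0,0,255, 0.003,-0.012,0,0,0,0,255, 0.007,-0.026,0,0,0,0,255, 0.010,-0.038,0,0,0,0,255, 0.010,-0.038,0,0,0,0,255, 0.010,-0.038,0,0,0,0,255, 0.010,-0.038,0,0,0,0,255]'
python3 -m inch '[0.010,-0.038,0,0,0,0,255, 0.010,-0.036,0,0,0,0,255, 0.007,-0.025,0,0,0,0,255, 0.003,-0.012,0,0,0,0,255, 0,0,0,0,0,0,255, 0,0,0,0,0,0,255]'
```

```text
time: 6.6
tool_pos: [498.5, -133.5, 96.5]
tcp_rot: [-180.0, 0.0, 73.6]
ft_force: [0.9, 1.1, -0.7]
finger_gap: 28.0
time: 7.2
tool_pos: [528.3, -241.6, 96.5]
tcp_rot: [-179.9, -0.0, 73.5]
ft_force: [0.4, 1.0, -0.5]
finger_gap: 28.5
```

```bash
python3 -m inch '[0.001,-0.001,-0.015,0,0,0,255, 0,0,-0.015,0,0,0,255, 0,0,-0.010,0,0,0,255, 0,0,-0.003,0,0,0,255, 0,0,-0.002,0,0,0,255, 0,0,0,0,0,0,255, 0,0,0,0,0,0,255]'
python3 -c "
from tip import *
a=tips()" | head -1
python3 - <<'E'
from h import *
t=r.sense(); print(t["ft_force"])
for n in("scene",):
    p,d=r.snapshot(n);u,v=proj(n,[529,-242,80])[0].astype(int);cv2.imwrite("pics/b3.png",cv2.resize(p[v-40:v+40,u-50:u+50],(600,480),interpolation=cv2.INTER_CUBIC)[:,:,::-1])
E
```

```text
time: 7.9
tool_pos: [530.3, -243.7, 52.8]
tcp_rot: [179.9, 0.0, 73.6]
ft_force: [-0.3, -0.0, 0.1]
finger_gap: 28.1
7.9 [ 530.3 -243.7   52.8] gap 28.1
[-0.93398547 -0.08419906 -0.35760723]
```

View pics/b3.png

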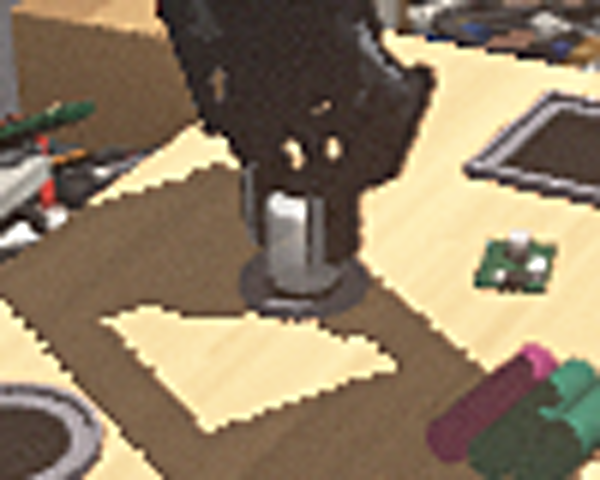

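```bash
python3 -m inch '[0,0,-0.0012,0,0,0,255, 0,0,0,0,0,0,255, 0,0,0,0,0,0,90, 0,0,0,0,0,0,70, 0,0,0,0,0,0,40, 0,0,0,0,0,0,40, 0,0,0.010,0,0,0,40, 0,0,0.030,0,0,0,40, 0,0,0.030,0,0,0,40]'
python3 -m inch '[-0.012,0.020,0,0,0,0,40, -0.020,0.035,0,0,0,0,40, -0.024,0.041,0,0,0,0,40, -0.024,0.041,0,0,0,0,40, -0.016,0.027,0,0,0,0,40, -0.008,0.015,0,0,0,0,40, -0.002,0.003,0,0,0,0,40, 0,0,0,0,0,0,40]'
```

```text
time: 8.95
tool_pos: [529.2, -243.1, 121.7]
tcp_rot: [-179.9, -0.0, 73.6]
ft_force: [1.0, -0.1, -0.6]
finger_gap: 72.0
time: 9.75
tool_pos: [424.3, -61.4, 121.8]
tcp_rot: [179.9, 0.0, 73.6]
ft_force: [0.1, -0.7, 0.1]
finger_gap: 72.2
```

Run:
```python
from h import *
for n in("top","scene"):
    p,d=r.snapshot(n);P=cloud(n,d)
    m=(np.hypot(P[...,0]-529,P[...,1]+242)<24)&(P[...,2]>72)&(P[...,2]<120); t=m&(P[...,2]>106)
    if m.any(): print(n,"bottle cap",t.sum(),P[t].mean(0).round(1),"max",P[m][:,2].max(),cv2.minAreaRect(P[m][:,:2].astype(np.float32)))
    m=(np.hypot(P[...,0]-424,P[...,1]+61)<58)&(P[...,2]>76)&(P[...,2]<90)
    if m.any(): print(n,"tube",cv2.minAreaRect(plane(n,np.argwhere(m)[:,::-1],82)[:,:2].astype(np.float32)),P[m][:,2].max())
```

```text
top bottle cap 21 [ 528.2 -242.7  110.1] max 114.68866908267614 ((527.0853271484375, -242.5015411376953), (28.56102180480957, 28.0999813079834), 56.201263427734375)
top tube ((422.4320983886719, -68.70112609863281), (82.65904998779297, 23.698486328125), 73.5666732788086) 89.96708017696608
scene bottle cap 0 [nan nan nan] max 100.13282342318246 ((527.5134887695312, -236.27523803710938), (28.98478126525879, 19.828771591186523), 21.394920349121094)
scene tube ((422.0748596191406, -58.4349365234375), (100.23127746582031, 26.55158233642578), 73.8447265625) 86.3140836653177<stdin>:5: RuntimeWarning: Mean of empty slice.
  ret = um.true_divide(
```

```bash
python3 -m inch '[0,0,-0.020,0,0,0,60, 0,0,-0.030,0,0,0,60, 0,0,-0.015,0,0,0,60, 0,0,-0.010,0,0,0,60, 0,0,-0.004,0,0,0,60, 0,0,0,0,0,0,60, 0,0,0,0,0,0,60]'
python3 -m inch '[0,0,0,0,0,0,255, 0,0,0,0,0,0,255, 0,0,0,0,0,0,255, 0,0,0,0,0,0,255, 0,0,0,0,0,0,255, 0,0,0,0,0,0,255]' 30
```

```text
time: 10.55
tool_pos: [424.7, -61.8, 42.9]
tcp_rot: [179.9, -0.0, 73.5]
ft_force: [-0.5, -1.1, -0.4]
finger_gap: 65.3
time: 11.15
tool_pos: [424.3, -61.6, 42.6]
tcp_rot: [179.9, 0.0, 73.6]
ft_force: [-2.6, 0.9, 6.5]
finger_gap: 23.2
```

```bash
python3 -m inch '[0,0,0.010,0,0,0,255, 0,0,0.020,0,0,0,255, 0,0,0.020,0,0,0,255, 0,0,0,0,0,0,255]'
python3 -m inch '[0.012,0.008,0,0,0,0,255, 0.026,0.018,0,0,0,-1,255, 0.032,0.023,0,0,0,-1,255, 0.032,0.023,0,0,0,-1,255, 0.032,0.023,0,0,0,-1,255, 0.018,0.013,0,0,0,-1,255, 0.0075,0.0046,0,0,0,-0.3,255, 0,0,0,0,0,0,255, 0,0,0,0,0,0,255]'
```

```text
time: 11.55
tool_pos: [426.0, -62.0, 95.3]
tcp_rot: [179.7, -0.0, 73.6]
ft_force: [1.0, 0.4, -0.9]
finger_gap: 23.4
time: 12.45
tool_pos: [582.3, 50.6, 91.3]
tcp_rot: [-179.9, 0.1, 68.3]
ft_force: [-1.0, 0.4, -1.6]
finger_gap: 23.1
```

```bash
python3 -m inch '[0.001,0,-0.015,0,0,0,255, 0,0,-0.015,0,0,0,255, 0,0,-0.010,0,0,0,255, 0,0,-0.003,0,0,0,255, 0,0,-0.002,0,0,0,255, 0,0,0,0,0,0,255]'
python3 - <<'E'
from h import *
t=r.sense(); print(t["ft_force"],t["tool_pos"])
p,d=r.snapshot("scene");u,v=proj("scene",[584,51,75])[0].astype(int);cv2.imwrite("pics/b4.png",cv2.resize(p[v-40:v+40,u-50:u+50],(600,480),interpolation=cv2.INTER_CUBIC)[:,:,::-1])
E
```

```text
time: 13.05
tool_pos: [584.3, 51.1, 46.9]
tcp_rot: [-180.0, 0.0, 68.3]
ft_force: [-0.3, -0.2, 0.4]
finger_gap: 23.1
[-0.31088238 -0.21777087  0.42879569] [584.33668196  51.105833    46.87033392]
```

View pics/b4.png

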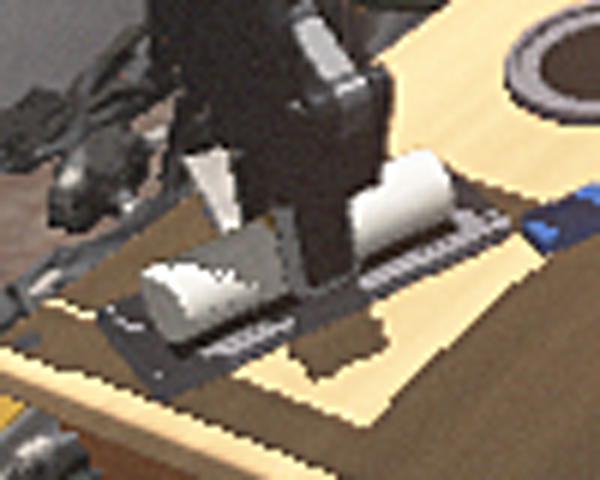

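```bash
python3 -m inch '[0,0,-0.0012,0,0,0,255, 0,0,0,0,0,0,255, 0,0,0,0,0,0,130, 0,0,0,0,0,0,105, 0,0,0,0,0,0,105, 0,0,0.005,0,0,0,105, 0,0,0.015,0,0,0,105, 0,0,0.030,0,0,0,80, 0,0,0.030,0,0,0,40]'
python3 -m inch '[-0.014,-0.017,0,0,0,1.8,40, -0.026,-0.032,0,0,0,1.8,40, -0.030,-0.038,0,0,0,1.8,40, -0.030,-0.038,0,0,0,1.8,40, -0.030,-0.038,0,0,0,1.8,40, -0.028,-0.035,0,0,0,1.8,40, -0.020,-0.024,0,0,0,1.8,40, -0.0103,-0.012,0,0,0,1.7,40, 0,0,0,0,0,0,40, 0,0,0,0,0,0,40]'
python3 - <<'E'
from h import *
for n in("top","scene"):
    p,d=r.snapshot(n);P=cloud(n,d)
    for k,(x,y,rad,a,b) in dict(tube=(584,51,58,76,95),pack=(396,-184,48,71,83)).items():
        m=(np.hypot(P[...,0]-x,P[...,1]-y)<rad)&(P[...,2]>a)&(P[...,2]<b)
        if m.any(): zz=np.median(P[m][:,2]);print(n,k,zz,P[m][:,2].max(),cv2.minAreaRect(plane(n,np.argwhere(m)[:,::-1],zz)[:,:2].astype(np.float32)))
E
```

```text
time: 14.0
tool_pos: [584.1, 51.1, 127.5]
tcp_rot: [-180.0, 0.0, 68.3]
ft_force: [-0.0, -0.9, 0.7]
finger_gap: 71.2
time: 15.0
tool_pos: [396.6, -183.1, 127.0]
tcp_rot: [179.9, 0.0, 82.4]
ft_force: [-0.1, 0.5, 0.3]
finger_gap: 71.9
top tube 85.45216353951366 91.50194054705457 ((601.0787353515625, 60.32687759399414), (37.04933166503906, 77.3127212524414), 23.07062339782715)
top pack 76.92499160223429 81.64330016295446 ((394.9705505371094, -193.9267578125), (44.654884338378906, 53.99370574951172), 82.04666900634766)
scene tube 84.12048069474122 88.73957555635297 ((580.1708984375, 55.72064208984375), (89.10641479492188, 73.35564422607422), 36.544795989990234)
scene pack 75.91125100016188 79.14740244049648 ((395.3265075683594, -181.08094787597656), (72.4399185180664, 55.08120346069336), 82.70899963378906)
```

```bash
python3 -m inch '[0,0,-0.020,0,0,0,40, 0,0,-0.030,0,0,0,40, 0,0,-0.020,0,0,0,40, 0,0,-0.012,0,0,0,40, 0,0,-0.007,0,0,0,40, 0,0,0,0,0,0,40, 0,0,0,0,0,0,40]'
python3 -m inch '[0,0,0,0,0,0,255, 0,0,0,0,0,0,255, 0,0,0,0,0,0,255, 0,0,0,0,0,0,255, 0,0,0,0,0,0,255]' 45
python3 -m inch '[0,0,0.010,0,0,0,255, 0,0,0.020,0,0,0,255, 0,0,0.020,0,0,0,255, 0,0,0,0,0,0,255, 0,0,0,0,0,0,255]'
```

```text
time: 15.8
tool_pos: [396.8, -183.1, 37.7]
tcp_rot: [179.9, 0.0, 82.6]
ft_force: [-0.9, 0.4, 0.2]
finger_gap: 71.6
time: 16.3
tool_pos: [397.2, -183.5, 38.5]
tcp_rot: [179.9, 0.1, 82.5]
ft_force: [-1.3, 1.1, 6.9]
finger_gap: 53.1
time: 16.8
tool_pos: [396.5, -183.2, 87.3]
tcp_rot: [179.9, 0.0, 82.6]
ft_force: [-1.3, 0.2, -1.9]
finger_gap: 53.0
```

```bash
python3 -m inch '[0.005,-0.014,0,0,0,0.7,255, 0.010,-0.030,0,0,0,0.7,255, 0.013,-0.037,0,0,0,0.8,255, 0.013,-0.037,0,0,0,0.8,255, 0.013,-0.037,0,0,0,0.8,255, 0.012,-0.033,0,0,0,0.8,255, 0.008,-0.022,0,0,0,0.7,255, 0.0035,-0.010,0,0,0,0.7,255, 0,0,0,0,0,0,255, 0,0,0,0,0,0,255]'
python3 -m inch '[0,0,-0.010,0,0,0,255, 0,0,-0.015,0,0,0,255, 0,0,-0.010,0,0,0,255, 0,0,-0.005,0,0,0,255, 0,0,0,0,0,0,255, 0,0,0,0,0,0,255]'
python3 - <<'E'
from h import *
p,d=r.snapshot("scene");u,v=proj("scene",[474,-403,75])[0].astype(int);cv2.imwrite("pics/b5.png",cv2.resize(p[v-40:v+40,u-50:u+50],(600,480),interpolation=cv2.INTER_CUBIC)[:,:,::-1])
E
```

```text
time: 17.8
tool_pos: [472.9, -401.5, 85.7]
tcp_rot: [-179.9, -0.1, 88.5]
ft_force: [-1.0, 0.2, -1.9]
finger_gap: 52.9
time: 18.4
tool_pos: [473.6, -402.8, 46.8]
tcp_rot: [-180.0, -0.0, 88.6]
ft_force: [0.3, -0.5, -1.0]
finger_gap: 52.9
```

View pics/b5.png

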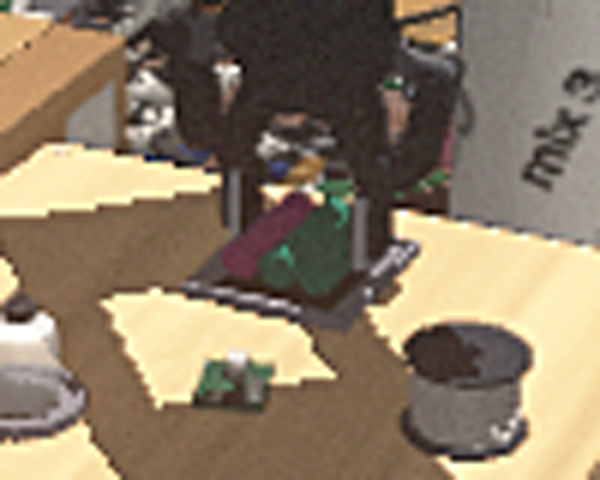

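```bash
python3 -m inch '[0,0,-0.003,0,0,0,255, 0,0,-0.002,0,0,0,255, 0,0,-0.0005,0,0,0,255, 0,0,0,0,0,0,255, 0,0,0,0,0,0,255]'; python3 -m inch '[0,0,0,0,0,0,75, 0,0,0,0,0,0,60, 0,0,0,0,0,0,45, 0,0,0,0,0,0,45, 0,0,0.005,0,0,0,45, 0,0,0.020,0,0,0,45, 0,0,0.030,0,0,0,45, 0,0,0.035,0,0,0,40]'
```

```text
time: 18.95
tool_pos: [473.8, -403.1, 41.7]
tcp_rot: [180.0, 0.0, 88.6]
ft_force: [-0.0, 0.4, 0.8]
finger_gap: 53.0
time: 19.75
tool_pos: [472.8, -402.1, 131.2]
tcp_rot: [-179.9, -0.1, 88.6]
ft_force: [0.5, -0.2, 0.2]
finger_gap: 72.2
```

```bash
python3 -m inch '[-0.012,0.010,0,0,0,0,40, -0.025,0.022,0,0,0,0,40, -0.028,0.024,0,0,0,0,40, -0.026,0.022,0,0,0,0,40, -0.015,0.014,0,0,0,0,40, -0.0075,0.0063,0,0,0,0,40, 0,0,-0.020,0,0,0,40, 0,0,-0.030,0,0,0,40, 0,0,0,0,0,0,40, 0,0,0,0,0,0,40]'
python3 - <<'E'
from h import *
for n in("top","scene"):
    p,d=r.snapshot(n);P=cloud(n,d)
    for k,(x,y,rad,a,b) in dict(pack=(474,-403,46,74,90),reel=(360,-305,35,88,100)).items():
        m=(np.hypot(P[...,0]-x,P[...,1]-y)<rad)&(P[...,2]>a)&(P[...,2]<b)
        if m.any(): zz=np.median(P[m][:,2]);print(n,k,m.sum(),zz,P[m][:,2].max(),cv2.minAreaRect(plane(n,np.argwhere(m)[:,::-1],zz)[:,:2].astype(np.float32)))
E
```

```text
time: 20.75
tool_pos: [360.0, -304.5, 81.5]
tcp_rot: [-179.9, -0.1, 88.6]
ft_force: [-0.1, 0.3, -1.0]
finger_gap: 72.1
top pack 435 79.55644533947282 87.95416340104816 ((471.046875, -402.6938781738281), (64.46469116210938, 54.52692413330078), 88.24055480957031)
scene pack 200 78.67619126257497 82.77598224676723 ((471.5595703125, -399.58917236328125), (79.09451293945312, 53.494285583496094), 89.20339965820312)
scene reel 208 94.63021272229079 96.9532389552287 ((359.7872314453125, -305.2431945800781), (51.88971710205078, 56.10495376586914), 42.00178909301758)
```

```bash
python3 -m inch '[0,0,-0.015,0,0,0,40, 0,0,-0.015,0,0,0,40, 0,0,-0.008,0,0,0,40, 0,0,0,0,0,0,40, 0,0,0,0,0,0,40]'
python3 -m inch '[0,0,0,0,0,0,255, 0,0,0,0,0,0,255, 0,0,0,0,0,0,255, 0,0,0,0,0,0,255, 0,0,0,0,0,0,255]' 50
python3 -m inch '[0,0,0.010,0,0,0,255, 0,0,0.020,0,0,0,255, 0,0,0.030,0,0,0,255, 0,0,0,0,0,0,255, 0,0,0,0,0,0,255]'
```

```text
time: 21.35
tool_pos: [360.5, -305.0, 44.2]
tcp_rot: [180.0, 0.0, 88.6]
ft_force: [-0.2, 0.1, 0.7]
finger_gap: 72.1
time: 21.85
tool_pos: [360.9, -305.4, 44.7]
tcp_rot: [179.9, 0.1, 88.6]
ft_force: [0.2, 0.3, 5.7]
finger_gap: 50.4
time: 22.35
tool_pos: [360.5, -305.0, 104.2]
tcp_rot: [179.9, 0.1, 88.6]
ft_force: [0.5, 0.1, -2.1]
finger_gap: 50.3
```

```bash
python3 -m inch '[0.012,0.012,0,0,0,0,255, 0.025,0.026,0,0,0,0,255, 0.030,0.031,0,0,0,0,255, 0.030,0.031,0,0,0,0,255, 0.030,0.031,0,0,0,0,255, 0.030,0.030,0,0,0,0,255, 0.027,0.027,0,0,0,0,255, 0.017,0.017,0,0,0,0,255, 0.0085,0.0088,0,0,0,0,255, 0,0,0,0,0,0,255]'
python3 -m inch '[0,0,0,0,0,0,255, 0,0,-0.020,0,0,0,255, 0,0,-0.020,0,0,0,255, 0,0,-0.010,0,0,0,255, 0,0,-0.004,0,0,0,255, 0,0,0,0,0,0,255, 0,0,0,0,0,0,255]'
python3 - <<'E'
from h import *
p,d=r.snapshot("scene");u,v=proj("scene",[570,-91,80])[0].astype(int);cv2.imwrite("pics/b6.png",cv2.resize(p[v-40:v+40,u-50:u+50],(600,480),interpolation=cv2.INTER_CUBIC)[:,:,::-1])
E
```

```text
time: 23.35
tool_pos: [569.2, -89.7, 101.9]
tcp_rot: [-179.9, -0.0, 88.7]
ft_force: [0.8, -0.6, -1.9]
finger_gap: 50.4
time: 24.05
tool_pos: [570.1, -91.2, 50.3]
tcp_rot: [179.9, 0.0, 88.5]
ft_force: [0.2, -0.6, -2.3]
finger_gap: 50.6
```

View pics/b6.png

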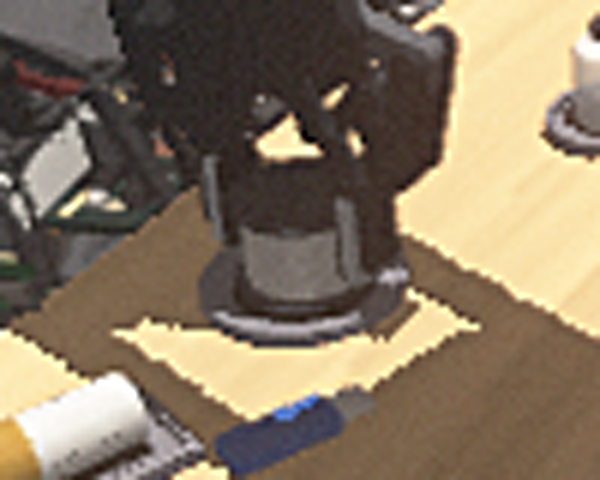

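The reel hangs centred over its dish, 2–3 mm up, and the stick is untouched. I'll lower the last bit, release and retreat, moving up and back toward the robot.

```bash
python3 -m inch '[0,0,-0.002,0,0,0,255, 0,0,-0.0008,0,0,0,255, 0,0,0,0,0,0,255, 0,0,0,0,0,0,255]'
python3 -m inch '[0,0,0,0,0,0,75, 0,0,0,0,0,0,60, 0,0,0,0,0,0,40, 0,0,0,0,0,0,40, 0,0,0.010,0,0,0,40, 0,0,0.030,0,0,0,40, 0,0,0.040,0,0,0,40, 0,0,0.040,0,0,0,40]'
python3 -m inch '[-0.015,0.020,0,0,0,0,40, -0.030,0.035,0,0,0,0,40, -0.030,0.035,0,0,0,0,40, -0.030,0.035,0,0,0,0,40, -0.030,0.035,0,0,0,0,40, -0.030,0.035,0,0,0,0,40, -0.030,0.035,0,0,0,0,40, -0.030,0.035,0,0,0,0,40, -0.030,0.035,0,0,0,0,40, -0.015,0.030,0,0,0,0,40]'
python3 -m inch '[0,0.030,0,0,0,0,40, 0,0.030,0,0,0,0,40, 0,0.030,0,0,0,0,40, 0,0,0,0,0,0,40, 0,0,0,0,0,0,40]'
python3 - <<'E'
from h import *
for n in("top","scene"):
    p,d=r.snapshot(n);P=cloud(n,d); cv2.imwrite(f"pics/end_{n}.png",p[:,:,::-1])
    z0=np.load(n+"0.npz")
    for k,(x,y,rad,a,b) in dict(reel=(570,-91,36,90,104),bottle=(528.5,-242,24,106,120),tube=(584,51,56,80,92),pack=(474,-403,46,74,90)).items():
        m=(np.hypot(P[...,0]-x,P[...,1]-y)<rad)&(P[...,2]>a)&(P[...,2]<b)
        c,l,s,_=cv2.connectedComponentsWithStats(m.astype(np.uint8)); 
        if c<2: print(n,k,"-"); continue
        m=l==1+np.argmax(s[1:,4]); zz=np.median(P[m][:,2]);q=plane(n,np.argwhere(m)[:,::-1],zz)
        A=np.c_[P[m][:,:2],np.ones(m.sum())];f=np.linalg.lstsq(A,P[m][:,2],rcond=None)[0]
        print(n,k,m.sum(),zz.round(1),[np.round(t,1) for t in cv2.minAreaRect(q[:,:2].astype(np.float32))],"slope",f[:2].round(3))
    # bystanders: colour masks before/after
    for k,(x,y),lo,hi in(("stick",(523,-12),(100,110,60),(130,255,255)),("board",(457,-293),(40,60,30),(90,255,255))):
        for pp,dd in((z0["p"],z0["d"]),(p,d)):
            Q=cloud(n,dd);m=(cv2.inRange(cv2.cvtColor(pp,cv2.COLOR_RGB2HSV),lo,hi)>0)&(np.hypot(Q[...,0]-x,Q[...,1]-y)<45)
            print(n,k,m.sum(),np.argwhere(m).mean(0)[::-1].round(1))
E
```

```text
time: 24.5
tool_pos: [570.4, -90.9, 47.7]
tcp_rot: [179.9, 0.0, 88.6]
ft_force: [-1.8, 0.3, 4.7]
finger_gap: 50.3
time: 25.3
tool_pos: [569.0, -90.6, 168.0]
tcp_rot: [-179.9, -0.0, 88.6]
ft_force: [0.3, -0.4, 0.9]
finger_gap: 71.7
time: 26.3
tool_pos: [297.7, 240.7, 167.5]
tcp_rot: [179.9, -0.1, 88.6]
ft_force: [1.5, 0.4, 1.1]
finger_gap: 72.1
time: 26.8
tool_pos: [299.3, 329.5, 166.9]
tcp_rot: [-180.0, 0.0, 88.6]
ft_force: [-0.1, -0.5, 0.2]
finger_gap: 72.0
top reel 264 99.0 [array([569.3, -90.3]), array([48.5, 49.6]), np.float64(7.4)] slope [-0.012 -0.005]
top bottle 22 110.0 [array([ 527.8, -243. ]), array([11.1, 10.7]), np.float64(8.2)] slope [-0.081  0.07 ]
top tube 265 86.4 [array([582.3,  50.7]), array([97. , 23.3]), np.float64(68.6)] slope [-0.023  0.01 ]
top pack 447 79.5 [array([ 471. , -402.5]), array([65. , 54.4]), np.float64(88.5)] slope [ 0.01  -0.007]
top stick 30 [168.6 183.7]
top stick 24 [169.  184.1]
top board 1 [271. 221.]
top board 0 [nan nan]
scene reel 277 97.6 [array([568.9, -88.9]), array([51.1, 56.4]), np.float64(25.8)] slope [ 0.02  -0.022]
scene bottle 19 108.7 [array([ 530.2, -242.3]), array([12., 21.]), np.float64(29.7)] slope [ 0.06  -0.175]
scene tube -
scene pack 235 78.7 [array([ 470.1, -401.2]), array([75.4, 56. ]), np.float64(88.2)] slope [ 0.017 -0.016]
scene stick 94 [185.7 275. ]
scene stick 101 [185.4 275.2]
scene board 25 [274.7 220.8]
scene board 26 [274.4 220.9]<stdin>:16: RuntimeWarning: Mean of empty slice.
  ret = um.true_divide(
```

View pics/end_top.png

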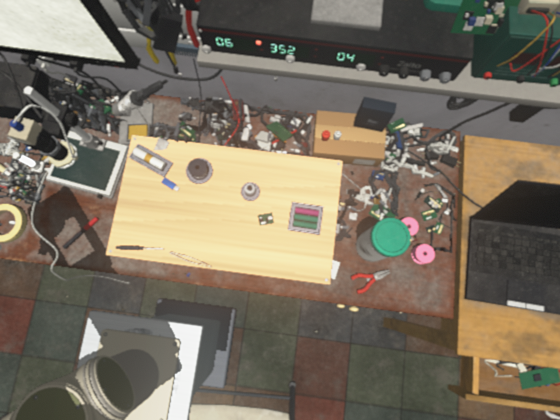

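View pics/end_scene.png

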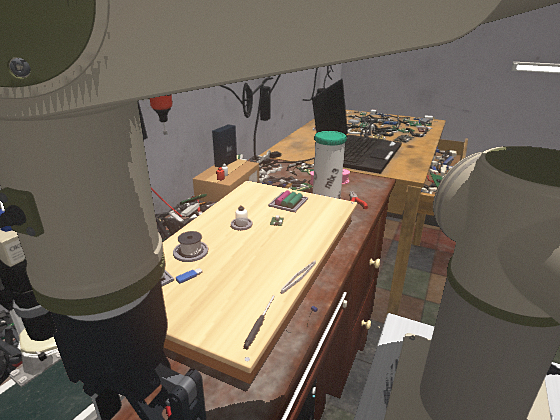

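The end pictures show all four parts in their holders: top view (150,159), (199,170), (251,190) and (306,218). The stick (169,184) and green board (265,219) are unmoved, and the arm is clear.

```bash
python3 -c "
from bench import r
print(r.hand_in())"
```

```text
the job is handed in; nothing more can be done
None
```

All four parts are back in their holders, and the job was handed in at about 27 s of the 83 s allowed. No verdict was reported.

**First grasp:** my first try at the bottle closed on its cap. The real fingertips sat about 25 mm above the reported TCP. I measured that offset in the depth pictures, released the bottle (it had shifted 1–2 mm), and used the corrected height for every grasp after that.

**Last checks (top camera):**

| Part | Distance from holder centre | Rise above height on the board (3 mm expected) |
|---|---|---|
| Reel | about 1 mm | 3.3 mm |
| Bottle | about 1 mm | 3.5 mm (cap) |
| Pack | about 2.5 mm (up to 5.5 mm with the scene view included) | 2.9 mm |
| Tube | about 1 mm, along its holder within 1° | about 3 mm (thresholds differed before and after) |

- **Level:** surface fits put the reel and pack within about 0.03 rad in both views. The fit on the bottle's small cap was too noisy to use; the bottle looks upright in the pictures.
- **Bystanders:** the stick is within a pixel of its starting place in both views. The green board is too in the scene view; its colour mask failed in the top view, where it looks unmoved by eye.
- **Failed or weak checks:** the arm hid the tube from the scene camera at the end, so its final reading comes from the top camera only. An earlier scene crop, just before its release, showed it centred in the holder.

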